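# Turn the milk pan's handle inward on the hob

### The job

The red milk pan's wooden handle sticks out past the front of the hob, where someone could knock it. Swing it inward until it lies parallel to the hob's front edge, pointing towards the middle of the hob and passing in front of the dark skillet. Turn the pan on its own printed ring without lifting it, leave it standing centred on that ring, and do not shift the skillet.

Things in the scene. Friction and masses are not known exactly. Their poses are not given: they have to be found in the camera images.
- milk_pan: loose small red pan (0.4 to 0.75 kg), 134 mm across the rim, 75 mm high, open on top, with one straight light-wood handle. Origin: centre of its underside, which stands on the hob; z up. The handle points along the pan's own +x: it runs from 80 to 205 mm from the origin, is 22 mm wide (along y) and 16 mm high, its centre line 62 mm above the origin; grip it across its width from above, for instance 130 mm from the origin. Nothing holds the pan but its own weight.
- hob: fixed two-ring hob, black glass in a steel frame, 280 mm deep (x), 420 mm wide (y), top 30 mm above the worktop; its place and turn vary. Origin: centre of its underside; +x to its back, +y to its left; the front edge runs along y at x = -140 mm. The milk pan's handle shall end up pointing along the hob's -y, within 10 degrees. Wall cabinets hang above its back: after letting go rise only about 100 mm.
- front_ring (a point): centre of the milk pan's printed white ring (160 mm across) on the glass, at x = -35, y = +115, z = 30 mm in the hob's frame; the pan's underside is 112 mm across, so it stands inside the ring.
- skillet: loose dark steel skillet (bystander, 0.85 kg), 160 mm across, 38 mm high, with a black handle; stands on the hob's other ring, at x = +50, y = -105 mm in the hob's frame. Origin: centre of its underside. Its handle points along its own +x (roughly the hob's +y), out to 205 mm from the origin, 33 mm above the origin.

How it is judged:
At the end, for the whole second after the job is handed in: The milk pan's handle points inward, towards the middle of the hob, parallel to the hob's front edge within 12 degrees; the pan stands flat and at rest on the hob, its centre within 22 mm of its ring's centre (angle between the x axis of milk_pan and the y axis of hob, either way round below 0.21 rad and x of hob in the frame of milk_pan above 0 m and horizontal distance between milk_pan and front_ring below 0.022 m and z of milk_pan in the frame of front_ring below 0.004 m and angle between milk_pan's own z axis and vertical below 0.06 rad and linear speed of milk_pan below 0.02 m/s); the robot touches nothing.
It fails at once if the milk pan is lifted more than 20 mm off the hob (z of milk_pan in the frame of front_ring above 0.02 m).
It fails at once if the milk pan is tipped by more than 15 degrees (angle between milk_pan's own z axis and vertical above 0.26 rad).
It fails at once if the skillet is shifted by more than 15 mm (distance of skillet from where it was at the start of the episode above 0.015 m).
It fails at once if the skillet is turned by more than about 15 degrees from lying along the hob's width (angle between the x axis of skillet and the y axis of hob, either way round above 0.4 rad).
It also fails if it takes over 32 s, if anything falls off the work surface, if the arm or the gripper's body presses on something with over 40 N, if the wrist force passes 120 N, or if a joint passes its speed limit or range.

### The arm

A 6-joint arm with a two-finger parallel gripper is mounted at the origin on a cart in front of the work surface, level with it; the furniture and walls round the work are solid. World frame = base frame: x ahead of the robot, y to its left, z up, the work surface at z = 0. Lengths are in m, angles in rad, forces in N, time in s.
With the tool pointing down it reaches from about 0.425 to 0.925 m from the base axis. Payload 12.5 kg.
Tool frame: the origin (TCP) lies on the centre line of the jaws, within the pads' length; the fingertips stand 11 mm ahead of it and the grasp point (between the pads) lies 8 mm behind it (tip_reach is the y of the fingertips in the tool frame, in m); y points along the fingers, z is the direction in which the jaws open and shut, and the axes are right-handed (so a half turn about y gives the same grasp; the last joint's range is limited). The gripper opens to 85 mm and grips with 20 to 120 N. Pads are 22 mm wide; open, the fingers measure 114 mm over their backs; the gripper's body (76 mm by 85 mm) begins 54 mm behind the grasp point. The pads swing forward as they close: fully open they stand 13 mm farther back than shut.
Start: joints at [1.028, 0.491, 1.559, -0, 1.092, -0.106], TCP at [0.264, 0.566, 0.242] pointing down, gripper open.
Joint ranges: [-3.1, 3.1], [-0.84, 2.19], [0.05, 2.79], [-1.13, 4.28], [0.06, 2.93], [-2.69, 2.69]. Speed limits (rad/s): [2.22, 2.22, 2.79, 3.14, 3.14, 3.14].

### API

Orientations are given as a 3x3 rotation matrix whose columns are the frame's x, y, z axes.
In Python, from plant import * gives the robot as it stands.
- The arm moves only by the shell command python3 -m inch 'ROWS' [FORCE]. ROWS is JSON, a list of rows, each an object with "travel": the shift along the world's x, y, z in m, a list of three; "angular": the turn, a rotation vector about the world's x, y, z in degrees, a list of three; "grip": the closure in counts, from 0 (fully open) to 255 (shut). A call has 1 to 5 rows; each row is the pose to reach, as a shift and turn from the pose commanded when the call began; what a row does not reach only later rows make up. A row lasts 1/8 s, in which the tool goes at most 62.5 mm and 10.7 degrees, less where a joint would pass 70% of its speed; a pose out of reach is approached as far as the arm can. A call with a gripper value outside its range is refused whole. The fingers move at their own pace and stop on an object; FORCE is the grip in N (left out, the last holds). Time passes only in rows, so rows that repeat a pose let the fingers close. It gives the time, the measured TCP pose, the force and the opening at its end, in the units of the state.
- state(): the state, without advancing time (a new reading comes with each control period).
- get_image(name): name is "side" or "top" or "wrist"; returns the picture (400x640x3 uint8, red, green, blue); there is no depth.
- get_calibration(name): a dict with "fovy" (degrees; the focal length in pixels is half the picture's height over the tangent of half this angle, whatever the lens; pixels are square), "cx", "cy" (the principal point, pixels), "k1" (the pictures are not rectified: a ray, as slopes to the right and down, at radius r is drawn at 1 + k1 r^2 times it, then the intrinsics apply), "T" (4x4, takes a point from camera to world coordinates); the wrist camera has in their place "hand_eye" (4x4, takes a point from camera to tool coordinates, whose origin is the TCP and whose axes are the tool frame's). Camera axes: x right, y down, z forward; pixel columns grow to the right and rows downward; lengths in m; the calibration is good to about 2 mm. A picture is of the moment at which its call begins: read the wrist's pose just before it. get_calibration takes no time and is no camera call.
- close_job(): hands the job in, once; it reports no verdict.
The state is a dict: "t": time; "joints": joint angles; "joint_velocities": joint speeds; "joint_efforts": joint torques, N m; "tool_pos": TCP position; "eef_rot": TCP orientation; "wrist_force": force on the tool from outside, world axes, zero at the start; "torque": the same for the moment, N m; "gripper_width": finger opening in m.
Only numpy, scipy, OpenCV 4.12 (cv2) and the standard library are available. Lean on these libraries where they do the work, as an engineer would, in place of code of your own. Each camera call takes 0.05 s, during which the arm holds its last target.

## Working session

There is one attempt and no reset: what is moved stays moved. The work goes in short steps, Python scripts to look and compute and a shell command to move; the robot and the scene stay as the last step left them, time stands still between calls to the robot, and variables do not carry over. Pictures are saved under pics/ and viewed, and the job is handed in when it is done.

```bash
ls; mkdir -p pics; python3 - <<'E'
from plant import *
import cv2
for n in("top","side","wrist"):
    cv2.imwrite(f"pics/{n}0.png",get_image(n)[:,:,::-1]); print(n,get_calibration(n))
s=state();print(s)
E
```

```text
pics
top {'fovy': 54.03566924863931, 'cx': 317.446729545456, 'cy': 201.181506947093, 'k1': -0.03299231330835879, 'T': array([[ 0.01615266, -0.99891692,  0.04363579,  0.52301237],
       [-0.9997994 , -0.01561924,  0.01253768,  0.25849507],
       [-0.01184255, -0.04382955, -0.99896883,  0.92269004],
       [ 0.        ,  0.        ,  0.        ,  1.        ]])}
side {'fovy': 50.619765347827865, 'cx': 318.1023382740788, 'cy': 199.86328063283827, 'k1': -0.04034306954692466, 'T': array([[-0.0902141 , -0.62663817,  0.77407107, -0.08048441],
       [-0.9959092 ,  0.06076241, -0.06687888,  0.33115205],
       [-0.00512556, -0.77693792, -0.62955635,  0.58131074],
       [ 0.        ,  0.        ,  0.        ,  1.        ]])}
wrist {'fovy': 58.99601017833737, 'cx': 323.18894344963786, 'cy': 197.17235605169662, 'k1': -0.06410813036606446, 'hand_eye': array([[ 7.59860447e-05,  9.58928482e-01,  2.83647952e-01,
        -7.32255285e-02],
       [-8.50984886e-04, -2.83647788e-01,  9.58928156e-01,
        -1.31637277e-01],
       [ 9.99999635e-01, -3.14245278e-04,  7.94480371e-04,
        -5.167824
[... 216 characters left out ...]
 -1.05609816e-01]), 'joint_velocities': array([ 2.12254820e-03, -2.37746500e-03,  5.01965456e-05,  2.45032517e-03,
       -4.40132800e-04, -1.16644642e-03]), 'joint_efforts': array([ 1.06256819e-03, -6.18712950e+01, -2.61691493e+01, -9.34497211e-05,
        3.27202499e-03, -5.40962134e-06]), 'tool_pos': array([0.26430457, 0.56618846, 0.24187767]), 'eef_rot': array([[ 9.06106843e-01, -4.25527254e-04,  4.23048707e-01],
       [-4.23048911e-01, -6.93228012e-04,  9.06106582e-01],
       [-9.23038314e-05, -9.99999669e-01, -8.08157487e-04]]), 'wrist_force': array([ 0.06549731, -0.05932465, -0.18296553]), 'torque': array([ 0.05286062,  0.00719549, -0.0057391 ]), 'gripper_width': 0.0854427233489973}
```

View pics/top0.png

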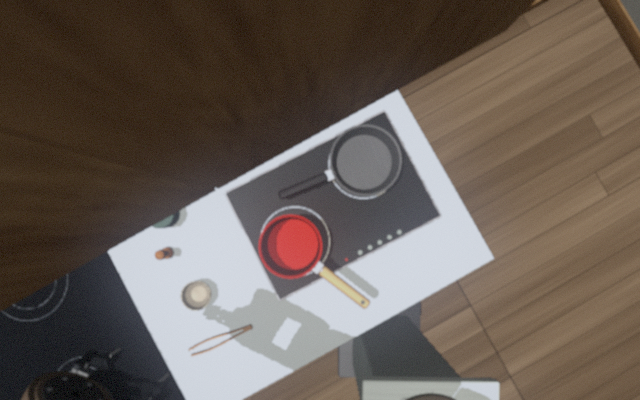

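View pics/side0.png

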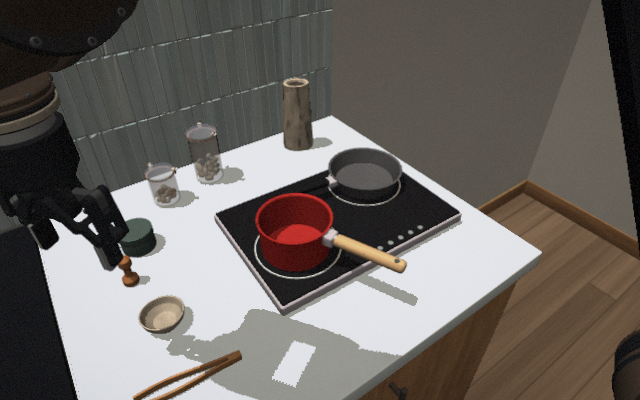

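View pics/wrist0.png

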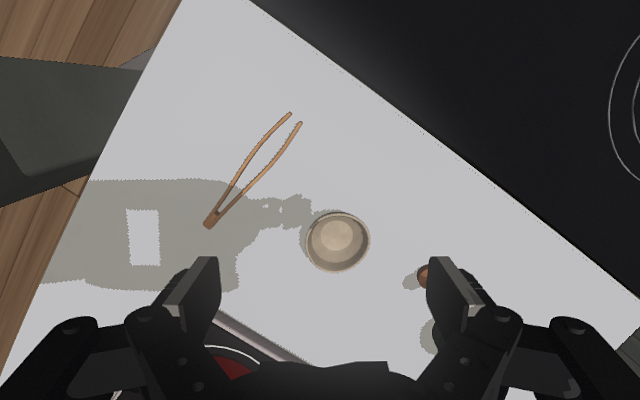

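```bash
cat > h.py <<'E'
from plant import *
import numpy as np, cv2
def K(c):
    f=200/np.tan(np.radians(c["fovy"])/2)
    return np.array([[f,0,c["cx"]],[0,f,c["cy"]],[0,0,1]]), np.array([c["k1"],0,0,0.])
def ray(n,px,T=None):
    c=get_calibration(n); k,d=K(c)
    u=cv2.undistortPoints(np.array(px,float).reshape(-1,1,2),k,d).reshape(-1,2)
    T=c["T"] if T is None else T
    return T[:3,3], np.c_[u,np.ones(len(u))]@T[:3,:3].T
def atz(n,px,z,T=None):
    o,r=ray(n,px,T); return o+r*((z-o[2])/r[:,2])[:,None]
def proj(n,P,T=None):
    c=get_calibration(n);k,d=K(c);T=c["T"] if T is None else T
    Ti=np.linalg.inv(T)
    return cv2.projectPoints(np.array(P,float).reshape(-1,1,3),cv2.Rodrigues(Ti[:3,:3])[0],Ti[:3,3],k,d)[0].reshape(-1,2)
def wristT(s):
    T=np.eye(4);T[:3,:3]=s["eef_rot"];T[:3,3]=s["tool_pos"]; return T@get_calibration("wrist")["hand_eye"]
E
python3 - <<'E'
import cv2
a=cv2.imread("pics/top0.png")[90:320,210:450]
cv2.imwrite("pics/topc.png",cv2.resize(a,None,fx=2.5,fy=2.5,interpolation=cv2.INTER_CUBIC))
a=cv2.imread("pics/side0.png")[130:320,205:470]
cv2.imwrite("pics/sidec.png",cv2.resize(a,None,fx=3,fy=3,interpolation=cv2.INTER_CUBIC))
E
```

```text
(no output)
```

View pics/topc.png

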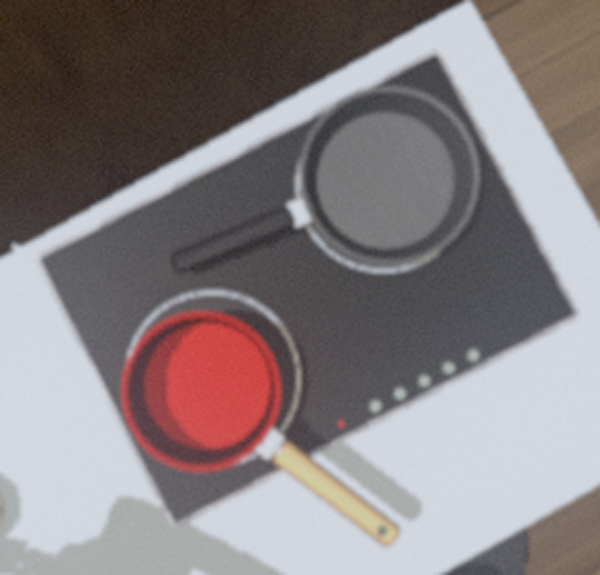

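View pics/sidec.png

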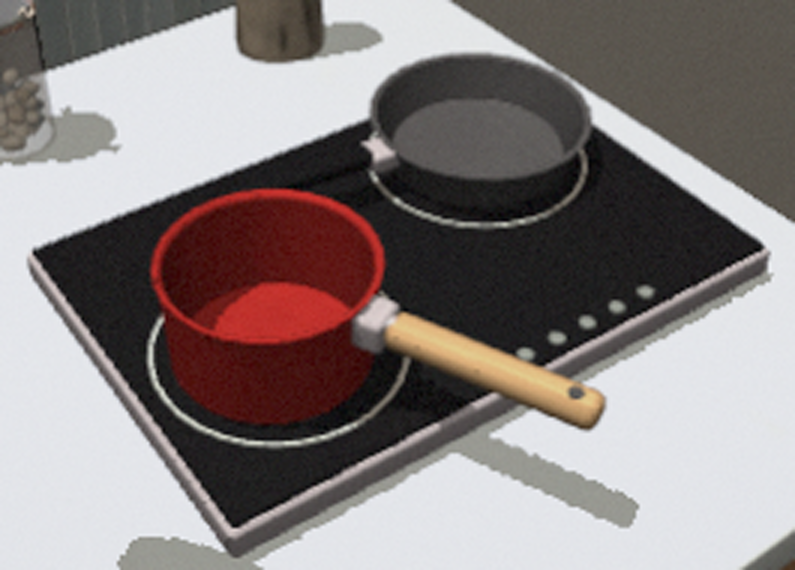

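```bash
python3 - <<'E'
from h import *
t=lambda L:[(x/2.5+210-.3,y/2.5+90-.3) for x,y in L]
s=lambda L:[(x/3+205-.33,y/3+130-.33) for x,y in L]
np.set_printoptions(precision=4,suppress=True)
c=atz("top",t([(42,258),(437,52),(576,314),(177,522)]),.03)[:,:2]
print(c); print([np.linalg.norm(c[i]-c[(i+1)%4]) for i in range(4)],c.mean(0))
yd=c[0]-c[1]+c[3]-c[2]; print("yaw",np.degrees(np.arctan2(-yd[0],yd[1])))
c2=atz("side",s([(32,250),(232,530),(767,250)]),.03)[:,:2];print(c2,np.linalg.norm(c2[0]-c2[1]),np.linalg.norm(c2[1]-c2[2]),(c2[0]+c2[2])/2)
d=c2[1]-c2[2];print(np.degrees(np.arctan2(-d[0],d[1])))
print("pan rim c",atz("top",t([(201,391)]),.105), atz("side",s([(268,267)]),.105))
h=atz("top",t([(278,448),(390,533)]),.1);print(h,np.degrees(np.arctan2(*(h[1]-h[0])[[1,0]])))
h=atz("side",s([(390,328),(600,400)]),.1);print(h)
# ring ellipse prediction
yaw=np.arctan2(-yd[0],yd[1]);R=np.array([[np.cos(yaw),-np.sin(yaw)],[np.sin(yaw),np.cos(yaw)]])
m=c.mean(0);r=m+R@[-.035,.115];print("ring",r)
a=np.linspace(0,2*np.pi,60)
for n in("top","side"):
    im=cv2.imread(f"pics/{n}0.png")
    im=cv2.resize(im,None,fx=3,fy=3,interpolation=cv2.INTER_CUBIC)
    def dr(P,col): cv2.polylines(im,[np.int32((proj(n,P)+.5)*3)],True,col,1)
    dr(np.c_[r[0]+.08*np.cos(a),r[1]+.08*np.sin(a),0*a+.03],(0,255,0))
    dr(np.c_[r[0]+.067*np.cos(a),r[1]+.067*np.sin(a),0*a+.105],(255,255,0))
    q=[m+R@v for v in([.14,.21],[.14,-.21],[-.14,-.21],[-.14,.21])]
    dr([(*v,.03) for v in q],(0,255,255))
    cv2.imwrite(f"pics/{n}ov.png",im[390:930,630:1400] if n=="side" else im[300:930,640:1350][:590])
E
```

```text
[[ 0.5777  0.4783]
 [ 0.7735  0.1186]
 [ 0.5342 -0.0097]
 [ 0.3404  0.3497]]
[np.float64(0.40950991902460243), np.float64(0.2714767192911251), np.float64(0.40831474960622155), np.float64(0.26993692498819355)] [0.5565 0.2342]
yaw 28.444824241082966
[[ 0.5756  0.4812]
 [ 0.3361  0.3537]
 [ 0.5284 -0.0065]] 0.2713698893678556 0.4083166260175893 [0.552  0.2374]
28.103342416855696
pan rim c [[0.4644 0.3241 0.105 ]] [[0.4586 0.3258 0.105 ]]
[[0.4177 0.2593 0.1   ]
 [0.3489 0.1651 0.1   ]] -126.13430601167059
[[0.4083 0.2624 0.1   ]
 [0.346  0.1622 0.1   ]]
ring [0.4709 0.3187]
```

View pics/topov.png

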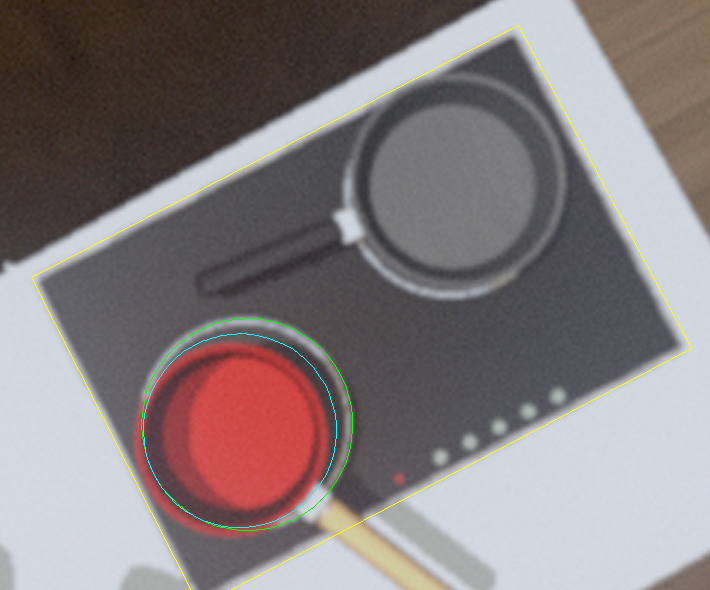

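View pics/sideov.png

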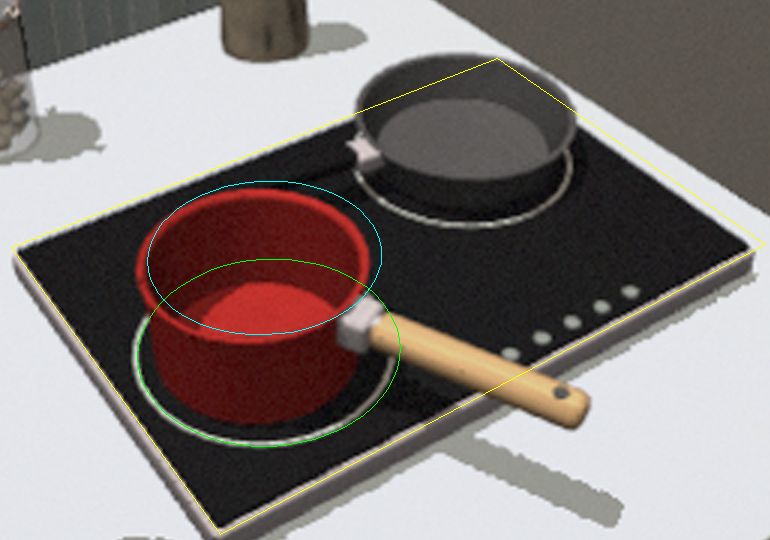

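```bash
python3 -m inch '[{"travel":[0.012,-0.035,0],"angular":[0,0,-10],"grip":0},{"travel":[0.024,-0.07,0],"angular":[0,0,-20],"grip":0},{"travel":[0.036,-0.105,0],"angular":[0,0,-30],"grip":0},{"travel":[0.048,-0.14,0],"angular":[0,0,-40],"grip":0},{"travel":[0.06,-0.175,0],"angular":[0,0,-50],"grip":0}]' 40
python3 -m inch '[{"travel":[0.012,-0.035,-0.01],"angular":[0,0,-10],"grip":0},{"travel":[0.024,-0.07,-0.02],"angular":[0,0,-20],"grip":0},{"travel":[0.036,-0.105,-0.03],"angular":[0,0,-30],"grip":0},{"travel":[0.048,-0.14,-0.04],"angular":[0,0,-40],"grip":0},{"travel":[0.062,-0.172,-0.05],"angular":[0,0,-50],"grip":0}]'
python3 -m inch '[{"travel":[0,0,0],"angular":[0,0,0],"grip":0},{"travel":[0,0,0],"angular":[0,0,0],"grip":0},{"travel":[0,0,0],"angular":[0,0,0],"grip":0}]'
python3 - <<'E'
from h import *
s=state();print(s["t"],s["tool_pos"],s["eef_rot"],s["joints"])
for n in("wrist","top"):cv2.imwrite(f"pics/{n}1.png",get_image(n)[:,:,::-1])
T=wristT(s)
p=np.array([.4615,.325]);d=np.array([np.cos(np.radians(-125.3)),np.sin(np.radians(-125.3))]);n=np.array([-d[1],d[0]])
im=cv2.imread("pics/wrist1.png")
P=[(*(p+d*a+n*b),.1) for a,b in((.08,.011),(.205,.011),(.205,-.011),(.08,-.011))]
cv2.polylines(im,[np.int32(proj("wrist",P,T))],True,(0,255,0),1)
cv2.imwrite("pics/wrist1o.png",im)
E
```

```text
t: 0.78
tool_pos: [0.3246, 0.3902, 0.2422]
eef_rot: [[0.253, -0.0, 0.967], [-0.967, -0.0, 0.253], [0.0, -1.0, -0.0]]
wrist_force: [0.4, 0.7, 0.3]
gripper_width: 0.0858
t: 1.4
tool_pos: [0.3866, 0.2182, 0.192]
eef_rot: [[-0.579, 0.0, 0.816], [-0.816, -0.0, -0.579], [0.0, -1.0, 0.0]]
wrist_force: [0.9, 1.4, -0.7]
gripper_width: 0.0853
t: 1.78
tool_pos: [0.3862, 0.22, 0.1925]
eef_rot: [[-0.572, 0.0, 0.82], [-0.82, 0.0, -0.572], [-0.0, -1.0, 0.0]]
wrist_force: [0.3, 0.2, -1.2]
gripper_width: 0.0858
1.775 [0.38618917 0.22001453 0.19253854] [[-5.72235237e-01  4.42100671e-04  8.20089409e-01]
 [-8.20089445e-01  1.40635047e-04 -5.72235338e-01]
 [-3.68318940e-04 -9.99999892e-01  2.82085764e-04]] [ 3.69045729e-01  3.06731695e-01  2.04286144e+00 -3.97937873e-05
  7.91536457e-01  9.78302660e-01]
```

View pics/wrist1o.png

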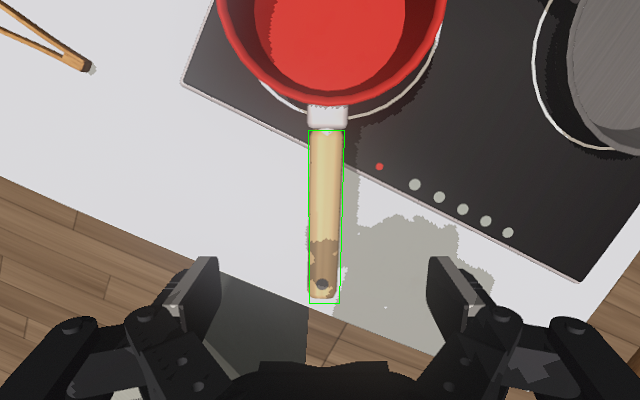

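View pics/top1.png

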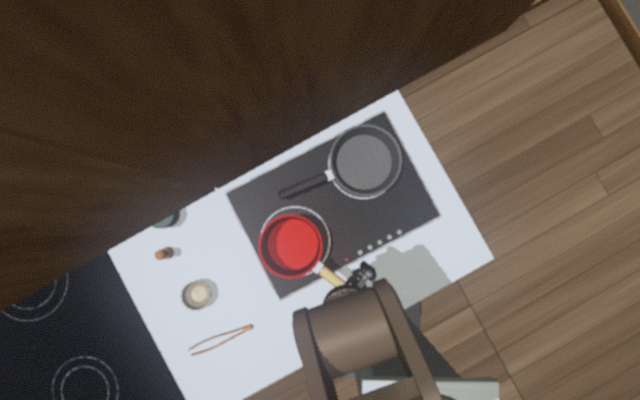

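```bash
python3 -m inch '[{"travel":[0,0,-0.03],"angular":[0,0,0],"grip":0},{"travel":[0,0,-0.06],"angular":[0,0,0],"grip":0},{"travel":[0,0,-0.085],"angular":[0,0,0],"grip":0},{"travel":[0,0,-0.1],"angular":[0,0,0],"grip":0},{"travel":[0,0,-0.108],"angular":[0,0,0],"grip":0}]'
python3 -m inch '[{"travel":[0,0,0],"angular":[0,0,0],"grip":60},{"travel":[0,0,0],"angular":[0,0,0],"grip":120},{"travel":[0,0,0],"angular":[0,0,0],"grip":160},{"travel":[0,0,0],"angular":[0,0,0],"grip":200},{"travel":[0,0,0],"angular":[0,0,0],"grip":255}]' 40
python3 -m inch '[{"travel":[0,0,0],"angular":[0,0,0],"grip":255},{"travel":[0,0,0],"angular":[0,0,0],"grip":255},{"travel":[0,0,0],"angular":[0,0,0],"grip":255}]' 40
python3 - <<'E'
from h import *
s=state()
for n in("wrist","side"):cv2.imwrite(f"pics/{n}2.png",get_image(n)[:,:,::-1])
E
```

```text
t: 2.5
tool_pos: [0.3861, 0.2197, 0.0837]
eef_rot: [[-0.573, -0.001, 0.819], [-0.819, -0.0, -0.573], [0.001, -1.0, -0.0]]
wrist_force: [-0.7, 0.7, 0.2]
gripper_width: 0.0855
t: 3.12
tool_pos: [0.3868, 0.2193, 0.0847]
eef_rot: [[-0.574, 0.001, 0.819], [-0.819, 0.0, -0.574], [-0.001, -1.0, 0.001]]
wrist_force: [1.3, -3.1, 5.4]
gripper_width: 0.0212
t: 3.5
tool_pos: [0.3867, 0.2193, 0.0846]
eef_rot: [[-0.574, 0.001, 0.819], [-0.819, 0.0, -0.574], [-0.001, -1.0, 0.001]]
wrist_force: [0.5, -3.8, 5.8]
gripper_width: 0.0213
```

View pics/wrist2.png

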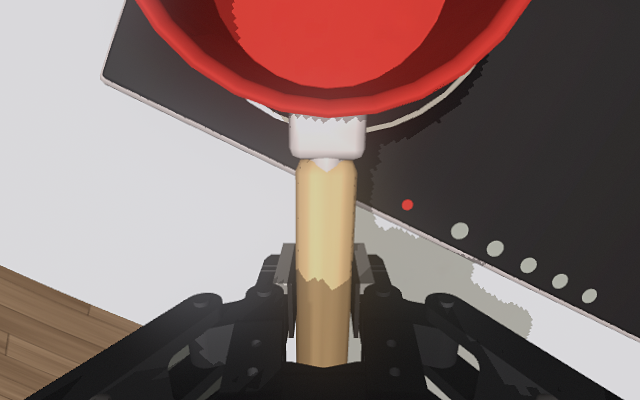

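View pics/side2.png

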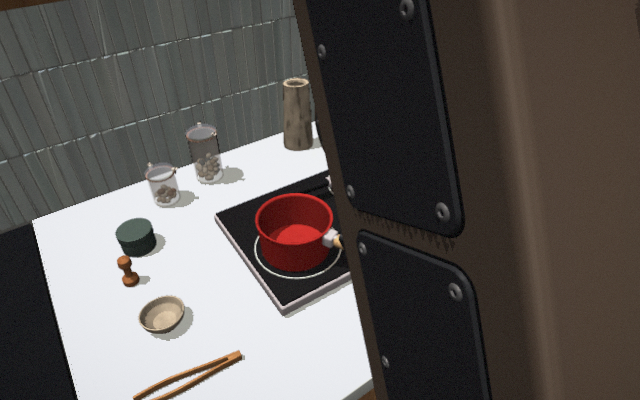

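```bash
python3 -m inch '[{"travel":[0,0,0.0005],"angular":[0,0,0],"grip":255},{"travel":[0,0,0.001],"angular":[0,0,0],"grip":255}]' 40
python3 - <<'E'
import numpy as np
c0=np.array([.4615,.325]);c1=np.array([.468,.3205]);a0,a1=-125.3,-61.7;r=.1295
f=lambda u:(c0+(c1-c0)*u)+r*np.array([np.cos(np.radians(a0+(a1-a0)*u)),np.sin(np.radians(a0+(a1-a0)*u))])
for k in range(4):
    for i in range(1,6):
        print(k,np.round(f((5*k+i)/20)-f(k/4),4), round(63.6*i/20,1))
E
```

```text
t: 3.85
tool_pos: [0.3865, 0.2194, 0.0852]
eef_rot: [[-0.574, 0.0, 0.819], [-0.819, 0.0, -0.574], [-0.0, -1.0, 0.0]]
wrist_force: [2.3, 1.0, -2.7]
gripper_width: 0.0219
0 [ 0.0063 -0.0042] 3.2
0 [ 0.0128 -0.0081] 6.4
0 [ 0.0195 -0.0116] 9.5
0 [ 0.0264 -0.0148] 12.7
0 [ 0.0334 -0.0176] 15.9
1 [ 0.0072 -0.0024] 3.2
1 [ 0.0144 -0.0045] 6.4
1 [ 0.0218 -0.0061] 9.5
1 [ 0.0293 -0.0074] 12.7
1 [ 0.0367 -0.0082] 15.9
2 [ 0.0075 -0.0005] 3.2
2 [ 0.015  -0.0005] 6.4
2 [ 0.0225 -0.0002] 9.5
2 [0.03   0.0005] 12.7
2 [0.0373 0.0017] 15.9
3 [0.0073 0.0015] 3.2
3 [0.0145 0.0034] 6.4
3 [0.0216 0.0057] 9.5
3 [0.0285 0.0083] 12.7
3 [0.0352 0.0113] 15.9
```

```bash
python3 -m inch '[{"travel":[0.0063,-0.0042,0],"angular":[0,0,3.2],"grip":255},{"travel":[0.0128,-0.0081,0],"angular":[0,0,6.4],"grip":255},{"travel":[0.0195,-0.0116,0],"angular":[0,0,9.5],"grip":255},{"travel":[0.0264,-0.0148,0],"angular":[0,0,12.7],"grip":255},{"travel":[0.0334,-0.0176,0],"angular":[0,0,15.9],"grip":255}]'
python3 -m inch '[{"travel":[0.0072,-0.0024,0],"angular":[0,0,3.2],"grip":255},{"travel":[0.0144,-0.0045,0],"angular":[0,0,6.4],"grip":255},{"travel":[0.0218,-0.0061,0],"angular":[0,0,9.5],"grip":255},{"travel":[0.0293,-0.0074,0],"angular":[0,0,12.7],"grip":255},{"travel":[0.0367,-0.0082,0],"angular":[0,0,15.9],"grip":255}]'
python3 - <<'E'
from h import *
for n in("wrist","top"):cv2.imwrite(f"pics/{n}3.png",get_image(n)[:,:,::-1])
E
```

```text
t: 4.47
tool_pos: [0.42, 0.2017, 0.0851]
eef_rot: [[-0.326, -0.0, 0.945], [-0.945, 0.0, -0.326], [-0.0, -1.0, -0.0]]
wrist_force: [1.9, 0.0, -2.8]
gripper_width: 0.0212
t: 5.1
tool_pos: [0.4568, 0.1936, 0.0851]
eef_rot: [[-0.055, -0.0, 0.998], [-0.998, 0.0, -0.055], [-0.0, -1.0, -0.0]]
wrist_force: [1.4, 0.6, -3.0]
gripper_width: 0.0211
```

View pics/wrist3.png

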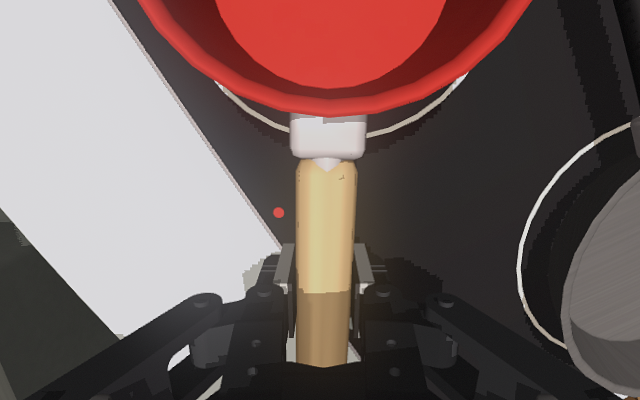

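View pics/top3.png

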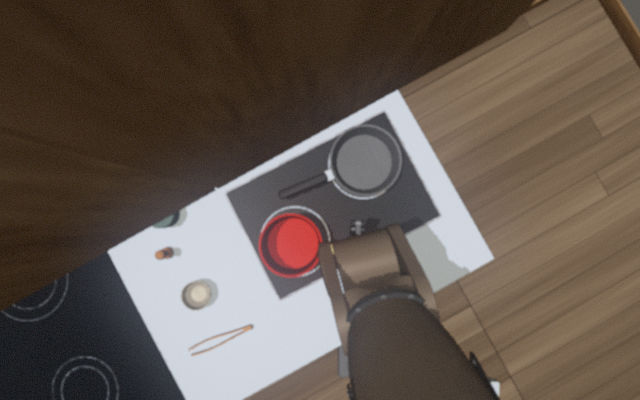

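Halfway, the pan turns with the gripper and stays in its ring. I'll carry on.

```bash
python3 -m inch '[{"travel":[0.0075,-0.0005,0],"angular":[0,0,3.2],"grip":255},{"travel":[0.015,-0.0005,0],"angular":[0,0,6.4],"grip":255},{"travel":[0.0225,-0.0002,0],"angular":[0,0,9.5],"grip":255},{"travel":[0.03,0.0005,0],"angular":[0,0,12.7],"grip":255},{"travel":[0.0373,0.0017,0],"angular":[0,0,15.9],"grip":255}]'
python3 -m inch '[{"travel":[0.0073,0.0015,0],"angular":[0,0,3.2],"grip":255},{"travel":[0.0145,0.0034,0],"angular":[0,0,6.4],"grip":255},{"travel":[0.0216,0.0057,0],"angular":[0,0,9.5],"grip":255},{"travel":[0.0285,0.0083,0],"angular":[0,0,12.7],"grip":255},{"travel":[0.0352,0.0113,0],"angular":[0,0,15.9],"grip":255}]'
python3 -m inch '[{"travel":[0,0,0],"angular":[0,0,0],"grip":255},{"travel":[0,0,0],"angular":[0,0,0],"grip":255}]'
python3 - <<'E'
from h import *
s=state();T=wristT(s);np.save("T4",T)
for n in("wrist","side","top"):cv2.imwrite(f"pics/{n}4.png",get_image(n)[:,:,::-1])
E
```

```text
t: 5.82
tool_pos: [0.4936, 0.1954, 0.0851]
eef_rot: [[0.219, -0.0, 0.976], [-0.976, 0.0, 0.219], [-0.0, -1.0, -0.0]]
wrist_force: [2.0, 0.5, -2.3]
gripper_width: 0.0217
t: 6.45
tool_pos: [0.5287, 0.2069, 0.085]
eef_rot: [[0.478, -0.001, 0.878], [-0.878, 0.0, 0.478], [-0.001, -1.0, -0.0]]
wrist_force: [1.7, 1.8, -1.9]
gripper_width: 0.0215
t: 6.7
tool_pos: [0.5284, 0.2066, 0.0851]
eef_rot: [[0.477, -0.001, 0.879], [-0.879, -0.0, 0.477], [-0.0, -1.0, -0.001]]
wrist_force: [1.8, 1.6, -2.8]
gripper_width: 0.0216
```

View pics/wrist4.png

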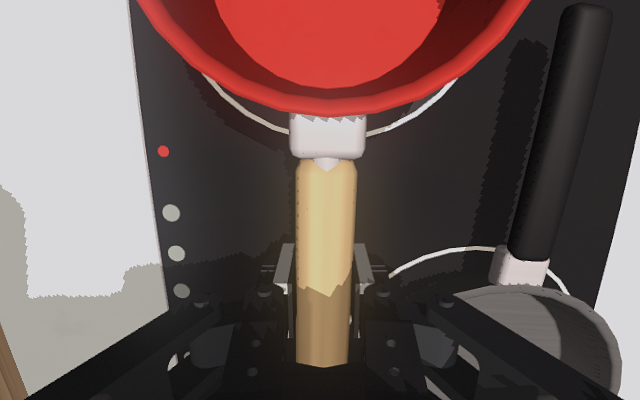

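View pics/side4.png

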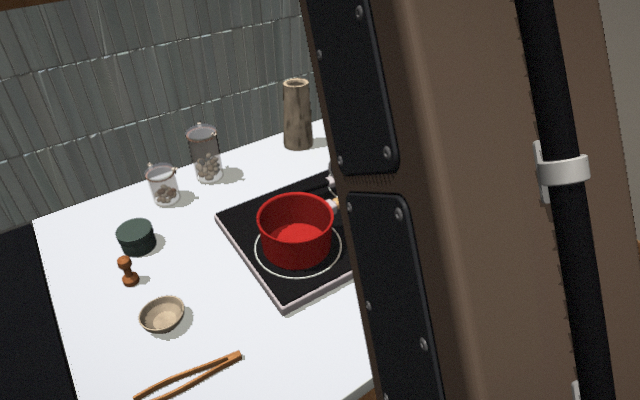

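View pics/top4.png

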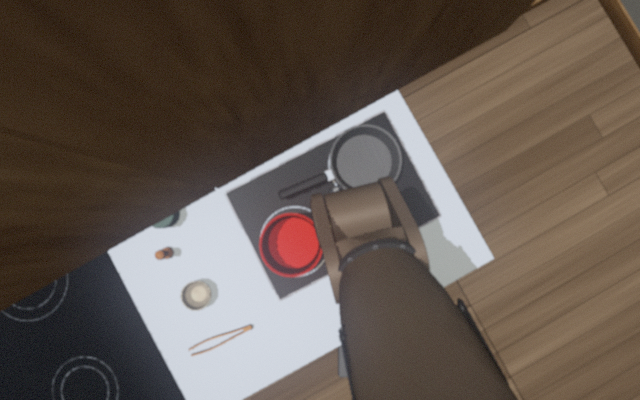

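```bash
python3 - <<'E'
from h import *
T=np.load("T4.npy")
e=atz("wrist",[(133,10),(168,305)],.03,T);d=e[1]-e[0];print("edge dir",np.degrees(np.arctan2(d[1],d[0])),e)
q=atz("wrist",[(205,75),(228,104),(262,125),(287,133),(370,134),(400,124),(437,98),(456,80)],.03,T)[:,:2]
from scipy.optimize import least_squares
print("ring",least_squares(lambda c:np.linalg.norm(q-c,axis=1)-.08,[.468,.32]).x)
h=atz("wrist",[(327,162),(323,360)],.1,T);d=h[1]-h[0];print("handle",np.degrees(np.arctan2(d[1],d[0])),h)
z=h[0][:2]-.08*d[:2]/np.linalg.norm(d[:2]);print("pan c",z)
im=cv2.imread("pics/side4.png")[170:320,205:370];cv2.imwrite("pics/s4c.png",cv2.resize(im,None,fx=4,fy=4,interpolation=cv2.INTER_CUBIC))
E
```

```text
edge dir -62.265084024014925 [[0.39078538 0.26149822 0.03      ]
 [0.46796491 0.11471029 0.03      ]]
ring [0.46958018 0.32133617]
handle -62.48555704754116 [[0.50463604 0.25117575 0.1       ]
 [0.54208912 0.17927331 0.1       ]]
pan c [0.46767826 0.32212731]
```

View pics/s4c.png

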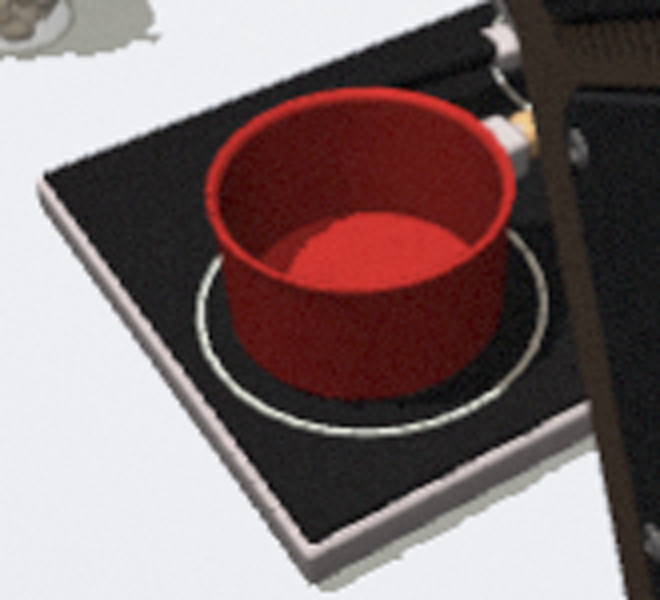

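```bash
python3 -m inch '[{"travel":[0,0,-0.0004],"angular":[0,0,0],"grip":255},{"travel":[0,0,-0.0004],"angular":[0,0,0],"grip":190},{"travel":[0,0,-0.0004],"angular":[0,0,0],"grip":160},{"travel":[0,0,-0.0004],"angular":[0,0,0],"grip":130},{"travel":[0,0,-0.0004],"angular":[0,0,0],"grip":120}]'
python3 -m inch '[{"travel":[0,0,0],"angular":[0,0,0],"grip":120},{"travel":[0,0,0.01],"angular":[0,0,0],"grip":120},{"travel":[0,0,0.035],"angular":[0,0,0],"grip":120},{"travel":[0,0,0.065],"angular":[0,0,0],"grip":120},{"travel":[0,0,0.09],"angular":[0,0,0],"grip":120}]'
python3 -m inch '[{"travel":[0,0,0],"angular":[0,0,0],"grip":120},{"travel":[0,0,0],"angular":[0,0,0],"grip":120},{"travel":[0,0,0],"angular":[0,0,0],"grip":120}]'
python3 - <<'E'
from h import *
s=state();T=wristT(s);np.save("T5",T)
for n in("wrist","side"):cv2.imwrite(f"pics/{n}5.png",get_image(n)[:,:,::-1])
im=cv2.imread("pics/side5.png")[110:320,205:400];cv2.imwrite("pics/s5c.png",cv2.resize(im,None,fx=2.8,fy=2.8,interpolation=cv2.INTER_CUBIC))
E
```

```text
t: 7.48
tool_pos: [0.529, 0.2065, 0.085]
eef_rot: [[0.478, 0.0, 0.878], [-0.878, -0.0, 0.478], [0.0, -1.0, 0.0]]
wrist_force: [0.2, 0.2, 0.3]
gripper_width: 0.0452
t: 8.1
tool_pos: [0.5291, 0.2066, 0.1767]
eef_rot: [[0.478, 0.001, 0.878], [-0.878, 0.0, 0.478], [0.0, -1.0, 0.001]]
wrist_force: [-0.1, 0.5, 0.0]
gripper_width: 0.0453
t: 8.48
tool_pos: [0.5286, 0.2065, 0.1741]
eef_rot: [[0.478, -0.001, 0.878], [-0.878, -0.0, 0.478], [-0.0, -1.0, -0.001]]
wrist_force: [0.2, -0.5, -1.0]
gripper_width: 0.0453
```

View pics/wrist5.png

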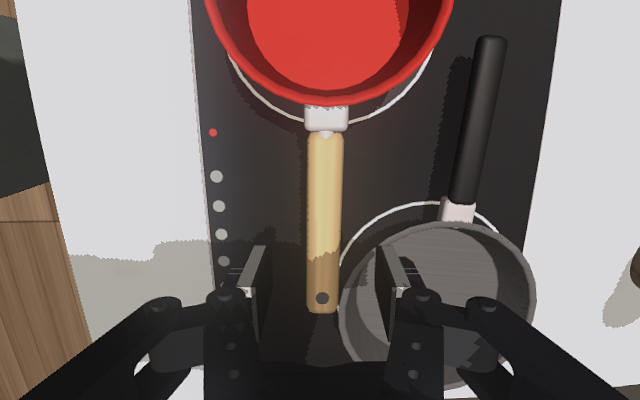

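View pics/s5c.png

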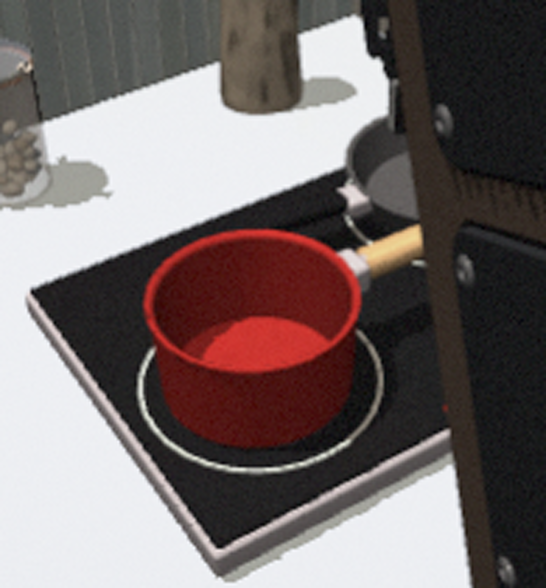

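```bash
python3 - <<'E'
from h import *
T=np.load("T5.npy")
e=atz("wrist",[(191,10),(208,240)],.03,T);d=e[1]-e[0];print("edge",np.degrees(np.arctan2(d[1],d[0])))
h=atz("wrist",[(325.5,133),(322,312)],.1,T);d=h[1]-h[0];print("handle",np.degrees(np.arctan2(d[1],d[0])),"pan",h[0][:2]-.08*d[:2]/np.linalg.norm(d[:2]))
close_job()
E
```

```text
edge -62.26921703485555
handle -62.45336047132862 pan [0.46773726 0.32199691]
the job is handed in; nothing more can be done
```

The milk pan's handle now lies parallel to the hob's front edge, pointing towards the middle and passing in front of the skillet. I gripped it about 130 mm from the pan's centre and swung it about 64° around its ring. On the way I shifted the pan about 8 mm onto the ring's centre. I then let go, rose 90 mm and handed the job in at about 8.6 s.

- **Handle angle:** in the last wrist picture the handle lies at -62.5° and the hob's front edge at -62.3°, so they are about 0.2° apart.
- **Pan position:** the pan's centre measured (0.468, 0.322) m. The ring's centre measured (0.470, 0.321) m from the wrist camera and about (0.468, 0.3205) m from the top and side cameras. That puts the pan about 2 mm off centre; the cameras differ by a few millimetres, well inside the 22 mm limit.
- **Pan flat and released:** it looks flat in the side view. The wrist force was near zero after release, so the gripper was touching nothing.
- **Skillet:** I checked it only by eye. It stands on its ring and looks unmoved in the pictures.

No check failed.

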